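Wedge the rocking plate shaker

TASK

The white plate shaker rocks because its front left foot is too short. Press down on the yellow pad above that foot to feel it rock and let it go again, then push the orange wedge under that foot with the fingertips until the shaker no longer rocks but still sits level. Test it by pressing down on the yellow pad again, and finish while still pressing the pad firmly; only touch and push, lift nothing, do not shove the shaker out of place, and leave the vial, the trough and the tape roll alone.

Things in the scene. Friction and masses are not known exactly. Their poses are not given: they have to be found in the camera images.
- shaker: white low plate shaker, loose, 1.4 to 2 kg. Housing 150 (x) by 220 (y) mm, 18 to 62 mm above the table; plate on top to 85 mm. Origin: centre of its footprint at table height. -x is its front (black strip, faces the robot), +y its left. Dome feet at (+-60, +-95) mm; the front left one is short. Left alone it stands level; 1 to 3 N on the pad tips it until that foot meets the table
- press_pad: round yellow pad, 36 mm diameter, fixed on the shaker's top at the front left corner, almost above the short foot. Origin: centre of its underside, at (-52, +87, 62) mm in the shaker's frame; its top face is 4 mm higher, 66 mm above the table when level. Press it from above
- short_foot: short front left foot, fixed to the shaker (its setting stays); black rubber dome, 18 mm diameter, at (-60, +95) mm in the shaker's frame, 15 mm behind the front face. Origin: the lowest point of the dome, 4.5 to 9 mm above the table (differs each time) while the shaker stands level
- wedge: orange plastic wedge, loose, 0.15 kg, 90 by 90 mm. Origin: centre of its flat underside; +x points to the thin nose. Its top is a plane: 2 mm high at the nose (x = +45 mm), 20 mm at the tail (x = -45 mm). The tail is an upright flat face, 90 wide and 20 mm high, to push on. Starts in front of the short foot, nose to the shaker. Does not slip back under load
- red_vial: clear vial with a red cap, 21 mm diameter, 50 mm high, standing loose in front of the shaker; to be left alone. Origin: centre of its underside
- trough: white reagent trough, 46 x 92 x 24 mm, loose, in front of the right part of the shaker; to be left alone. Origin: centre of its underside
- tape_roll: roll of tan tape lying flat, 96 mm diameter, 25 mm high, loose, to the left of the shaker; to be left alone. Origin: centre of its underside
There are look-alikes about, which are no part of the job. Several things have the shape of the wedge; the one meant has the colours described above.

How it is judged:
On the way, in this order (a step that is already met when the one before it is completed fails the run):
1. the yellow pad is pressed by the fingers and the shaker rocks (tilts over 0.025 rad) (contact force between the fingers and press_pad above 0.5 N and angle between shaker's own z axis and vertical above 0.025 rad), for 0.1 s.
2. the fingers have let go of the pad and the shaker stands level again, wedge not yet under the foot (contact force between each of the fingers, wedge and shaker below 0.1 N and angle between shaker's own z axis and vertical below 0.01 rad), for 0.1 s.
3. the wedge has been pushed under the short foot: the foot stands over its slope (x of short_foot in the frame of wedge between -0.04 and 0.04 m and y of short_foot in the frame of wedge between -0.045 and 0.045 m), for 0.2 s.
At the end, for the whole second after the job is handed in: the fingers press the yellow pad with more than 2.5 N and the shaker stands still and level within 0.015 rad under that push, its short foot resting on the wedge (over 1 N), the wedge lying flat on the table (within 0.03 rad) and no longer touched by the fingers (contact force between the fingers and press_pad above 2.5 N and angle between shaker's own z axis and vertical below 0.015 rad and contact force between wedge and short_foot above 1 N and angle between wedge's own z axis and vertical below 0.03 rad and contact force between the fingers and wedge below 0.1 N and linear speed of shaker below 0.01 m/s); the arm keeps its last pose, push and grip.
It fails at once if the wedge is lifted off the table (height (world z) of wedge above 0.01 m or angle between wedge's own z axis and vertical above 0.25 rad).
It fails at once if the shaker is lifted or tipped over (height (world z) of shaker above 0.015 m or angle between shaker's own z axis and vertical above 0.2 rad).
It fails at once if the shaker is shoved more than 30 mm out of place (distance of shaker from where it was at the start of the episode above 0.03 m).
It fails at once if the vial, the trough or the tape roll is moved by more than 20 mm (distance of any of red_vial, trough, tape_roll from where it was at the start of the episode above 0.02 m).
It also fails if it takes over 51 s, if anything falls off the work surface, if the arm or the gripper's body presses on something with over 40 N, if the wrist force passes 120 N, or if a joint passes its speed limit or range.

ROBOT

A 6-joint arm with a two-finger parallel gripper is mounted at the origin on the work surface; the furniture and walls round the work are solid. World frame = base frame: x ahead of the robot, y to its left, z up, the work surface at z = 0. Lengths are in m, angles in rad, forces in N, time in s.
With the tool pointing down it reaches from about 0.275 to 0.875 m from the base axis. Payload 12.5 kg.
Tool frame: the origin (TCP) lies midway between the tips of the shut fingers; the grasp point (between the pads) lies 19 mm behind it; z points along the fingers, x is the direction in which the jaws open and shut, and the axes are right-handed (so a half turn about z gives the same grasp; the last joint's range is limited). The gripper opens to 85 mm and grips with 20 to 120 N. Pads are 22 mm wide; open, the fingers measure 114 mm over their backs; the gripper's body (76 mm by 85 mm) begins 54 mm behind the grasp point. The pads swing forward as they close: fully open they stand 13 mm farther back than shut.
Start: joints at [-0.085, 0.351, 1.652, -0, 1.139, -0.085], TCP at [0.55, 0, 0.231] pointing down, gripper open.
Joint ranges: [-2.75, 2.75], [-0.79, 2.1], [0.01, 2.65], [-1.57, 4.71], [0.07, 3.14], [-2.87, 2.87]. Speed limits (rad/s): [2.22, 2.22, 2.79, 3.14, 3.14, 3.14].

INTERFACE

Orientations are given as a unit quaternion [w, x, y, z].
In Python, from plant import sensors, optics, order gives the robot as it stands.
- The arm moves only by the tool servo_tool, never from a script. Its argument "targets" is a list of rows, each an object with "dp": the shift along the tool's x, y, z in mm, a list of three; "angular": the turn, a rotation vector about the tool's x, y, z in degrees, a list of three; "gripper": the gripper's target within -1 to 1 (fully open at 1, half-way at 0, shut at -1). In form: [{"dp": [tx, ty, tz], "angular": [rx, ry, rz], "gripper": gripper}, ...]. A call has 1 to 12 rows; each row is the pose to reach, as a shift and turn from the pose commanded when the call began, along the tool's axes at that moment; what a row does not reach only later rows make up. A row lasts 1/12 s, in which the tool goes at most 41.7 mm and 7.16 degrees, less where a joint would pass 70% of its speed; a pose out of reach is approached as far as the arm can. A call with a gripper value outside its range is refused whole. The fingers move at their own pace and stop on an object; "squeeze" is the grip in N (left out, the last holds). Time passes only in rows, so rows that repeat a pose let the fingers close. It gives the time, the measured TCP pose, the force and the opening at its end, in the units of the state.
- sensors.sense(): the state, without advancing time (a new reading comes with each control period).
- optics.camera(name): name is "side" or "top" or "wrist"; returns a dict with "pixels" (420x560x3 uint8, blue, green, red), "z_map" (420x560 float32, m along the optical axis (not along the pixel's ray), 0 where there is no reading), "mtx" (3x3 intrinsics, pixels), "xyz" and "attitude" of the camera in the world. Camera axes: x right, y down, z forward; pixel columns grow to the right and rows downward; lengths in m; the calibration is good to about 2 mm. The wrist camera is an equidistant fisheye: a pixel r from the principal point sees the ray r / f radians off the axis. A picture is of the moment at which its call begins.
- order.close_job(): hands the job in, once; it reports no verdict.
The state is a dict: "t": time; "joint_positions": joint angles; "qd": joint speeds; "joint_torque": joint torques, N m; "eef_pos": TCP position; "tcp_rot": TCP orientation; "ft_force": force on the tool from outside, world axes, zero at the start; "ft_torque": the same for the moment, N m; "gripper_width": finger opening in m.
Only numpy, scipy, OpenCV 4.12 (cv2) and the standard library are available. Lean on these libraries where they do the work, as an engineer would, in place of code of your own. Each camera call takes 0.05 s, during which the arm holds its last target.

## Working session

There is one attempt and no reset: what is moved stays moved. The work goes in short steps, Python scripts to look and compute and a tool call to move; the robot and the scene stay as the last step left them, time stands still between calls to the robot, and variables do not carry over. Pictures are saved under pics/ and viewed, and the job is handed in when it is done.

Besides the shell and the picture viewer there is one more tool, called after "Emit:" as name(argument=value, ...) on one line, values as JSON. servo_tool: Moves the arm, as the interface text tells. Its arguments: {"type":"object","properties":{"targets":{"type":"array","items":{"type":"object","properties":{"dp":{"type":"array","items":{"type":"number"}},"angular":{"type":"array","items":{"type":"number"}},"gripper":{"type":"number"}}}},"squeeze":{"type":"number"}},"required":["targets"]}

```bash
mkdir -p pics; ls; python3 - <<'E'
from plant import sensors, optics
import cv2,numpy as np
s=sensors.sense(); print({k:np.round(v,4) for k,v in s.items()})
for n in ("side","top","wrist"):
    c=optics.camera(n); cv2.imwrite(f"pics/{n}0.png",c["pixels"]); np.savez(f"{n}0.npz",**c)
    print(n,np.round(c["mtx"],2).tolist(),np.round(c["xyz"],4),np.round(c["attitude"],4))
E
```

```text
pics
{'t': np.float64(0.0), 'joint_positions': array([-0.0846,  0.3513,  1.6524,  0.    ,  1.1391, -0.0846]), 'qd': array([ 0.0002, -0.0011,  0.0005, -0.0003, -0.0005,  0.0008]), 'joint_torque': array([ 1.30000e-03, -5.06108e+01, -2.91407e+01,  0.00000e+00,
        4.60000e-03,  0.00000e+00]), 'eef_pos': array([5.497e-01, 1.000e-04, 2.307e-01]), 'tcp_rot': array([-1.e-04,  1.e+00,  0.e+00, -6.e-04]), 'ft_force': array([ 0.4082, -1.2921, -0.2285]), 'ft_torque': array([-0.0543, -0.0008, -0.0334]), 'gripper_width': np.float64(0.0853)}
side [[464.17, 0.0, 274.18], [0.0, 464.17, 212.18], [0.0, 0.0, 1.0]] [ 0.1422 -0.6572  0.6163] [-0.4416  0.8603 -0.2303  0.1084]
top [[427.38, 0.0, 277.33], [0.0, 427.38, 205.96], [0.0, 0.0, 1.0]] [0.3785 0.016  1.1073] [-0.0305  0.7103 -0.7011  0.055 ]
wrist [[325.19, 0.0, 282.34], [0.0, 325.19, 208.83], [0.0, 0.0, 1.0]] [0.5489 0.0824 0.3737] [ 1.606e-01  9.870e-01  4.000e-04 -6.000e-04]
```

View pics/top0.png

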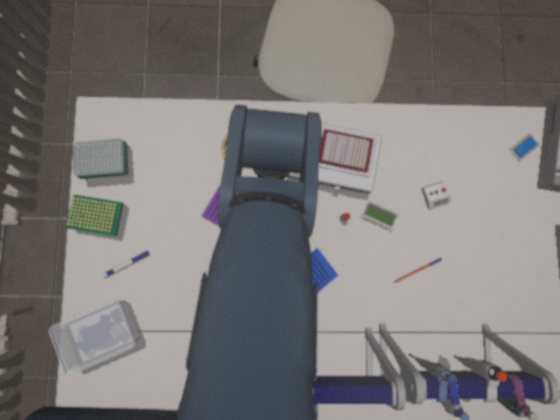

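View pics/side0.png

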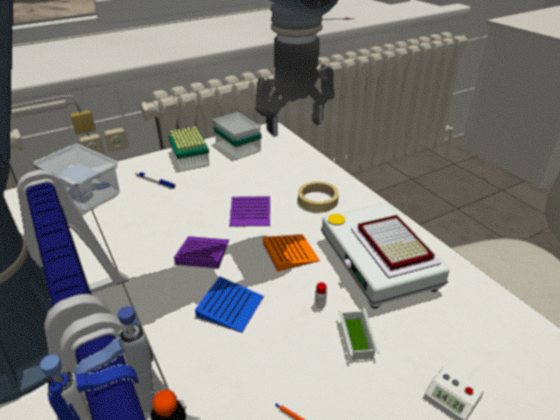

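View pics/wrist0.png

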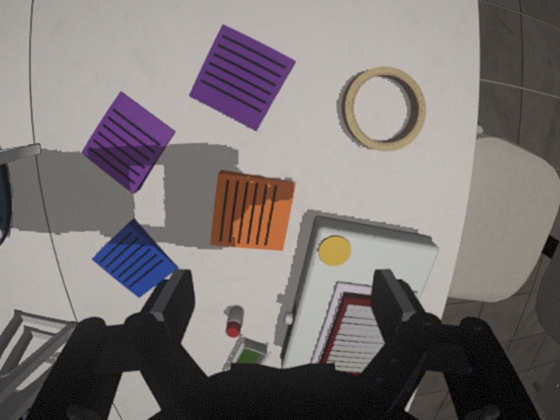

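Candidates for the wedge, in side-view pixels: orange (290,250), purple (250,210), purple (202,252) and blue (230,303). By colour it is the orange one; in the wrist view that is (253,210). The yellow pad is at side (337,219), wrist (335,250). Next I'll take a close crop and measure.

```bash
cat > h.py <<'E'
import numpy as np,cv2
from scipy.spatial.transform import Rotation as R
def Rm(q): return R.from_quat([q[1],q[2],q[3],q[0]]).as_matrix()
def rays(c,uv,fish):
    uv=np.asarray(uv,float).reshape(-1,2);K=c["mtx"]
    x=(uv[:,0]-K[0,2])/K[0,0];y=(uv[:,1]-K[1,2])/K[1,1]
    if fish:
        r=np.hypot(x,y)+1e-12; d=np.c_[x/r*np.sin(r),y/r*np.sin(r),np.cos(r)]
    else: d=np.c_[x,y,np.ones(len(x))]
    return d@Rm(c["attitude"]).T, d
def plane(c,uv,z,fish=False):
    D,_=rays(c,uv,fish); o=c["xyz"]
    return o+D*((z-o[2])/D[:,2])[:,None]
def depth(c,uv,fish=False):
    D,d=rays(c,uv,fish); uv=np.asarray(uv,int).reshape(-1,2)
    z=c["z_map"][uv[:,1],uv[:,0]]
    return c["xyz"]+D*(z/d[:,2])[:,None]
def mask(c,lo,hi):
    return cv2.inRange(cv2.cvtColor(c["pixels"],cv2.COLOR_BGR2HSV),lo,hi)
def big(m):
    cs,_=cv2.findContours(m,cv2.RETR_EXTERNAL,cv2.CHAIN_APPROX_NONE)
    return max(cs,key=cv2.contourArea)
E
python3 - <<'E'
from h import *
im=cv2.imread("pics/wrist0.png"); cv2.imwrite("pics/crop0.png",cv2.resize(im[130:390,190:460],None,fx=2.2,fy=2.2,interpolation=2))
im=cv2.imread("pics/side0.png"); cv2.imwrite("pics/crops0.png",cv2.resize(im[180:370,240:460],None,fx=3,fy=3,interpolation=2))
for n in("side","wrist"):
    c=dict(np.load(f"{n}0.npz")); f=n=="wrist"
    for name,lo,hi in(("or",(4,170,90),(17,255,255)),("ye",(20,140,110),(32,255,255))):
        m=mask(c,lo,hi)
        if name=="or" : m=cv2.morphologyEx(m,cv2.MORPH_CLOSE,np.ones((7,7)))
        k=big(m); M=cv2.moments(k); ce=[M["m10"]/M["m00"],M["m01"]/M["m00"]]
        print(n,name,ce,cv2.contourArea(k))
        if name=="ye": print(plane(c,ce,.066,f),depth(c,ce,f))
        else:
            ap=cv2.approxPolyDP(k,6,True)[:,0]; print(ap.tolist()); print(np.round(plane(c,ap,0.0,f),4)); print(np.round(depth(c,ap,f),4))
            ys,xs=np.nonzero(cv2.erode(cv2.drawContours(m*0,[k],-1,255,-1),np.ones((9,9))))
            P=depth(c,np.c_[xs,ys],f); ok=(P[:,2]>0)&(P[:,2]<.03);P=P[ok]
            A=np.c_[P[:,:2],np.ones(len(P))]; co=np.linalg.lstsq(A,P[:,2],rcond=None)[0]; print("plane",co,P.mean(0),len(P), np.hypot(*co[:2]),np.degrees(np.arctan2(-co[1],-co[0])))
E
```

```text
side or [288.98070175438596, 250.95141700404858] 1235.0
[[302, 235], [264, 237], [278, 270], [318, 260]]
[[ 0.5619 -0.013   0.    ]
 [ 0.4895  0.0221  0.    ]
 [ 0.4645 -0.0807  0.    ]
 [ 0.547  -0.0959  0.    ]]
[[ 0.5609 -0.0146  0.0015]
 [ 0.479   0.0016  0.0187]
 [ 0.4629 -0.0836  0.0031]
 [ 0.547  -0.0959 -0.    ]]
plane [-0.20541045  0.03047089  0.11711025] [ 0.50487945 -0.05346882  0.01177349] 665 0.20765819788469692 -8.437806813193106
side ye [336.12068965517244, 218.66954022988503] 116.0
[[ 0.60237142 -0.07281375  0.066     ]] [[ 0.60365686 -0.07118133  0.06446298]]
wrist or [251.09348345274648, 216.97519130477164] 3419.5
[[219, 176], [214, 224], [225, 220], [224, 231], [234, 237], [229, 244], [281, 249], [290, 200], [253, 196], [250, 183], [235, 190], [236, 179], [225, 188]]
[[ 0.4731 -0.0014  0.    ]
 [ 0.4631 -0.0627  0.    ]
 [ 0.4775 -0.0572  0.    ]
 [ 0.4753 -0.072   0.    ]
 [ 0.4876 -0.0801  0.    ]
 [ 0.4806 -0.0899  0.    ]
 [ 0.5469 -0.0964  0.    ]
 [ 0.5577 -0.0314  0.    ]
 [ 0.5133 -0.0264  0.    ]
 [ 0.5101 -0.0103  0.    ]
 [ 0.4918 -0.0188  0.    ]
 [ 0.4935 -0.0053  0.    ]
 [ 0.4797 -0.0163  0.    ]]
[[ 0.4771  0.0031  0.0201]
 [ 0.4676 -0.055   0.0197]
 [ 0.4807 -0.0508  0.0171]
 [ 0.4788 -0.0645  0.0181]
 [ 0.4899 -0.0741  0.0137]
 [ 0.4836 -0.0823  0.0164]
 [ 0.5469 -0.0955  0.0018]
 [ 0.5577 -0.0306  0.0026]
 [ 0.5145 -0.0227  0.0125]
 [ 0.5115 -0.0071  0.0127]
 [ 0.4943 -0.0143  0.0167]
 [ 0.496  -0.0013  0.0171]
 [ 0.4832 -0.0112  0.019 ]]
plane [-0.19972869  0.03866773  0.11536346] [ 0.51217844 -0.05108136  0.01109152] 2378 0.2034373229053532 -10.956983043103346
wrist ye [334.21188829105813, 250.2626184985908] 650.5
[[ 0.60347833 -0.06661653  0.066     ]] [[ 0.60341301 -0.06643811  0.06636848]]
```

View pics/crop0.png

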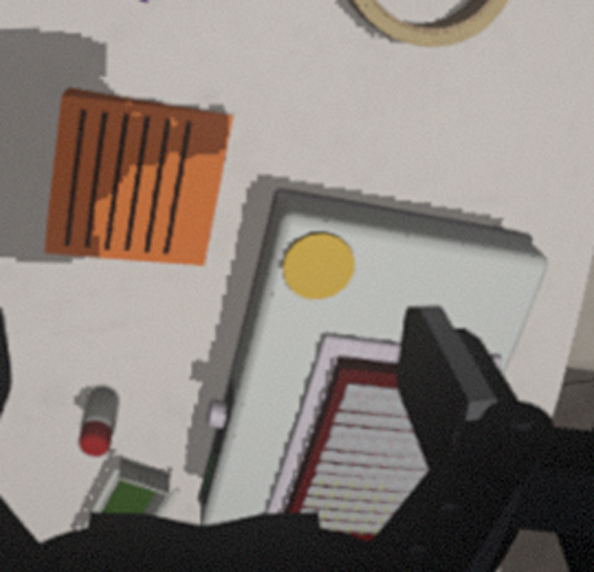

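View pics/crops0.png

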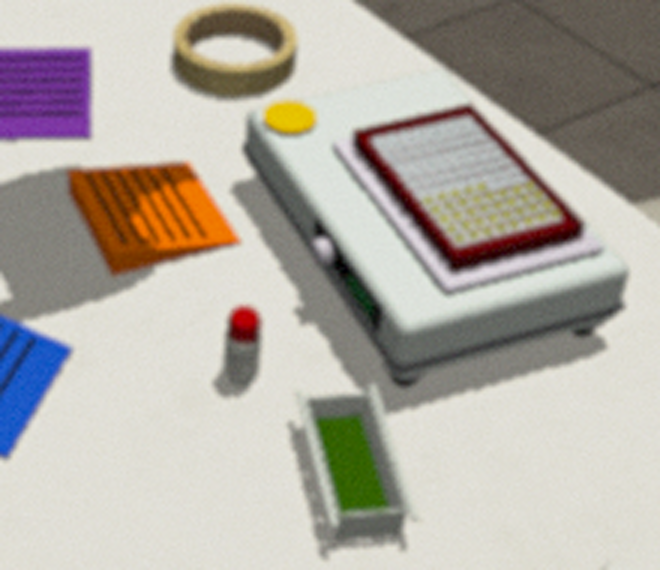

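The crop shows the orange wedge with its thin nose towards the shaker's front-left corner, and the pad on that corner. Next I'll get precise poses for both.

```bash
python3 - <<'E'
from h import *
for n in("wrist","side"):
    c=dict(np.load(f"{n}0.npz")); f=n=="wrist"
    m=mask(c,(3,120,40),(17,255,255)); 
    m=cv2.morphologyEx(m,cv2.MORPH_CLOSE,np.ones((9,9))); m=cv2.morphologyEx(m,cv2.MORPH_OPEN,np.ones((5,5)))
    H,W=m.shape
    reg=np.zeros_like(m); 
    if f: reg[150:265,195:310]=255
    else: reg[225:275,255:325]=255
    k=big(m&reg); P=depth(c,k[:,0],f); P=P[(P[:,2]>-.003)&(P[:,2]<.025)]
    r=cv2.minAreaRect((P[:,:2]*1000).astype(np.float32)); print(n,"wedge rect",r)
    # shaker
    vv,uu=np.mgrid[0:H,0:W]; uv=np.c_[uu.ravel(),vv.ravel()]
    Q=depth(c,uv,f); ok=(c["z_map"].ravel()>0)&(np.hypot(Q[:,0]-.63,Q[:,1]+.16)<.22)
    top=ok&(Q[:,2]>.0575)&(Q[:,2]<.069)
    mm=cv2.morphologyEx((top.reshape(H,W)*255).astype(np.uint8),cv2.MORPH_OPEN,np.ones((3,3)))
    cv2.imwrite(f"pics/m_{n}.png",mm)
    T=Q[mm.ravel()>0]; r=cv2.minAreaRect((T[:,:2]*1000).astype(np.float32)); print("shaker rect",r,T[:,2].mean(),len(T))
    h=cv2.convexHull((T[:,:2]*1000).astype(np.float32)); print(cv2.approxPolyDP(h,5,True)[:,0].tolist())
    A=np.c_[T[:,:2],np.ones(len(T))]; print(np.linalg.lstsq(A,T[:,2],rcond=None)[0])
    # other things
    for nm,(x,y) in dict(vial=(.52,-.16),trough=(.5,-.24),tape=(.68,.03)).items():
        s=ok&(Q[:,2]>.008)
    red=mask(c,(0,150,90),(4,255,255))|mask(c,(174,150,90),(180,255,255))
    kk=[x for x in cv2.findContours(red,0,1)[0] if cv2.contourArea(x)>15]
    for x in kk:
        ce=x[:,0].mean(0); print("red",ce,plane(c,ce,.05,f).round(3))
    g=mask(c,(40,120,40),(75,255,255))
    for x in cv2.findContours(g,0,1)[0]:
        if cv2.contourArea(x)>60: ce=x[:,0].mean(0); print("green",ce,plane(c,ce,.01,f).round(3))
E
```

```text
wrist wedge rect ((512.08740234375, -44.9150505065918), (90.81514739990234, 88.97785949707031), 80.18452453613281)
shaker rect ((639.4866333007812, -158.79122924804688), (210.64085388183594, 148.44564819335938), 79.22369384765625) 0.06225744649899834 8969
[[729.7985229492188, -70.82241821289062], [588.1619262695312, -44.3582763671875], [548.2861328125, -248.64401245117188], [595.1996459960938, -230.49851989746094], [718.6349487304688, -136.03338623046875]]
[-0.00306516 -0.00278988  0.06385304]
red [232.33333333 331.66666667] [[ 0.484 -0.192  0.05 ]]
side wedge rect ((511.913818359375, -49.423831939697266), (90.91664123535156, 90.11310577392578), 79.73820495605469)
shaker rect ((639.4815063476562, -166.85076904296875), (219.26316833496094, 149.6934051513672), 78.85453033447266) 0.06180758096230816 3416
[[725.2451171875, -75.69721984863281], [591.5686645507812, -47.08291244506836], [548.7325439453125, -257.94677734375], [684.695556640625, -287.4977111816406], [691.0980834960938, -281.57342529296875]]
[ 0.00349677 -0.00670058  0.05847682]
red [468.64705882 390.29411765] [[ 0.542 -0.463  0.05 ]]
red [321.13043478 286.65217391] [[ 0.481 -0.2    0.05 ]]
red [406.33009709 258.77669903] [[ 0.654 -0.22   0.05 ]]
green [356.82352941 334.16470588] [[ 0.494 -0.287  0.01 ]]
```

Wrist and side agree to within about 5 mm, so I'm averaging them:

| Item | x (mm) | y (mm) | Yaw |
|---|---|---|---|
| Pad | 603 | -69 | – |
| Wedge | 512 | -47 | -10° |
| Shaker | – | – | -11° |
| Short foot | 597 | -59 | – |

The foot is about 86 mm ahead of the wedge centre, so a straight push works. First I'll move above the pad, turn the jaws across the push direction and shut the gripper.

Emit:
servo_tool(targets=[{"dp": [53, 69, 121], "angular": [0, 0, -80], "gripper": -1}, {"dp": [53, 69, 121], "angular": [0, 0, -80], "gripper": -1}, {"dp": [53, 69, 121], "angular": [0, 0, -80], "gripper": -1}, {"dp": [53, 69, 121], "angular": [0, 0, -80], "gripper": -1}, {"dp": [53, 69, 121], "angular": [0, 0, -80], "gripper": -1}, {"dp": [53, 69, 121], "angular": [0, 0, -80], "gripper": -1}, {"dp": [53, 69, 121], "angular": [0, 0, -80], "gripper": -1}, {"dp": [53, 69, 121], "angular": [0, 0, -80], "gripper": -1}, {"dp": [53, 69, 121], "angular": [0, 0, -80], "gripper": -1}, {"dp": [53, 69, 121], "angular": [0, 0, -80], "gripper": -1}, {"dp": [53, 69, 121], "angular": [0, 0, -80], "gripper": -1}, {"dp": [53, 69, 121], "angular": [0, 0, -80], "gripper": -1}], squeeze=20)

```text
t: 1.15
eef_pos: [0.6028, -0.0689, 0.11]
tcp_rot: [-0.0, 0.764, 0.645, -0.0]
ft_force: [-0.6, -0.4, 0.8]
gripper_width: 0.0001
```

```bash
python3 - <<'E'
from h import *
from plant import sensors,optics
s=sensors.sense(); print(s["t"],s["eef_pos"],s["tcp_rot"],s["ft_force"],s["gripper_width"],Rm(s["tcp_rot"]).round(3).tolist())
for n in("wrist","side"):
    c=optics.camera(n); cv2.imwrite(f"pics/{n}1.png",c["pixels"]); f=n=="wrist"
    m=mask(c,(20,140,80),(32,255,255)); k=big(m); ce=(np.array(cv2.minEnclosingCircle(k)[0])); print(n,ce,plane(c,ce,.066,f))
E
```

```text
1.15 [ 0.60282242 -0.06894213  0.11000874] [-2.12253738e-04  7.64162104e-01  6.45024189e-01 -1.72913306e-04] [-0.55221614 -0.38827019  0.75616001] 0.00012448332839091566 [[0.168, 0.986, -0.001], [0.986, -0.168, 0.0], [0.0, -0.001, -1.0]]
wrist [282.63619995 239.24319458] [[ 0.60286122 -0.06818917  0.066     ]]
side [ 81.48954773 121.44425201] [[0.25621617 0.6660526  0.066     ]]
```

View pics/wrist1.png

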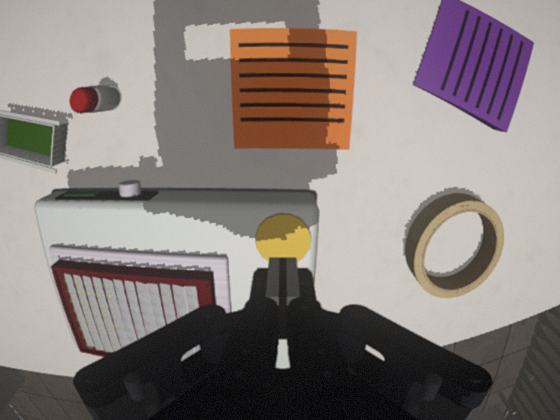

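View pics/side1.png

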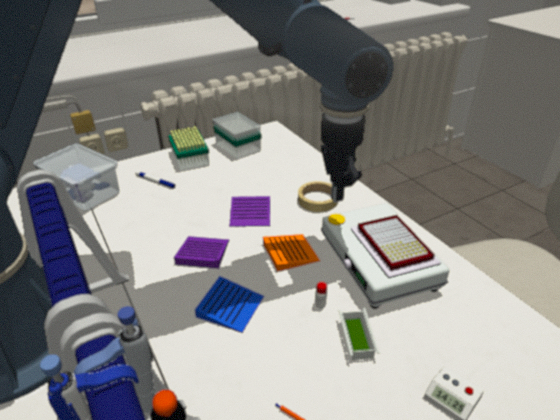

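The shut fingers are directly over the pad (wrist ~(283,240)), and the jaws are square to the wedge. Now I'll press slowly.

Emit:
servo_tool(targets=[{"dp": [0, 0, 30], "angular": [0, 0, 0], "gripper": -1}, {"dp": [0, 0, 42], "angular": [0, 0, 0], "gripper": -1}, {"dp": [0, 0, 43], "angular": [0, 0, 0], "gripper": -1}, {"dp": [0, 0, 44], "angular": [0, 0, 0], "gripper": -1}, {"dp": [0, 0, 45], "angular": [0, 0, 0], "gripper": -1}, {"dp": [0, 0, 46], "angular": [0, 0, 0], "gripper": -1}, {"dp": [0, 0, 47], "angular": [0, 0, 0], "gripper": -1}, {"dp": [0, 0, 48], "angular": [0, 0, 0], "gripper": -1}, {"dp": [0, 0, 48], "angular": [0, 0, 0], "gripper": -1}, {"dp": [0, 0, 48], "angular": [0, 0, 0], "gripper": -1}])

```text
t: 2.08
eef_pos: [0.6031, -0.0689, 0.0625]
tcp_rot: [0.0, 0.766, 0.643, 0.0]
ft_force: [-0.2, 1.7, 1.5]
gripper_width: -0.0001
```

```bash
python3 - <<'E'
from h import *
from plant import sensors,optics
s=sensors.sense(); print(s["t"],s["eef_pos"],s["ft_force"])
c=optics.camera("wrist"); cv2.imwrite("pics/wrist2.png",c["pixels"])
H,W=420,560; vv,uu=np.mgrid[0:H,0:W]; Q=depth(c,np.c_[uu.ravel(),vv.ravel()],True)
c0=optics.camera("side"); 
Q=depth(c0,np.c_[uu.ravel(),vv.ravel()])
ok=(c0["z_map"].ravel()>0)&(np.hypot(Q[:,0]-.638,Q[:,1]+.164)<.15)&(Q[:,2]>.045)&(Q[:,2]<.0675); T=Q[ok]
x=R.from_euler("z",11,degrees=True).apply(T-[.638,-.164,0])
T=T[(abs(x[:,0])<72)]; 
for i in range(4):
    A=np.c_[T[:,:2],np.ones(len(T))]; co=np.linalg.lstsq(A,T[:,2],rcond=None)[0]; T=T[abs(A@co-T[:,2])<.003]
print(co,np.hypot(*co[:2]),len(T))
E
```

```text
2.0833 [ 0.60312795 -0.06892679  0.06253015] [-0.23334681  1.66868383  1.4557342 ]
[ 0.02183709 -0.01653639  0.04332039] 0.027391798237529748 2383
```

The shaker is tilting, but my tilt estimate is only marginally above 0.025. I'll press further in small steps, which will also show where the foot bottoms out.

Emit:
servo_tool(targets=[{"dp": [0, 0, 1], "angular": [0, 0, 0], "gripper": -1}, {"dp": [0, 0, 1], "angular": [0, 0, 0], "gripper": -1}, {"dp": [0, 0, 1], "angular": [0, 0, 0], "gripper": -1}])

```text
t: 2.43
eef_pos: [0.603, -0.069, 0.0612]
tcp_rot: [0.0, 0.766, 0.643, -0.0]
ft_force: [-0.5, 0.6, 1.3]
gripper_width: -0.0
```

Emit:
servo_tool(targets=[{"dp": [0, 0, 1], "angular": [0, 0, 0], "gripper": -1}, {"dp": [0, 0, 1], "angular": [0, 0, 0], "gripper": -1}, {"dp": [0, 0, 1], "angular": [0, 0, 0], "gripper": -1}])

```text
t: 2.68
eef_pos: [0.603, -0.069, 0.0602]
tcp_rot: [-0.0, 0.766, 0.643, -0.0]
ft_force: [0.3, -0.2, 0.5]
gripper_width: 0.0002
```

Emit:
servo_tool(targets=[{"dp": [0, 0, 0.5], "angular": [0, 0, 0], "gripper": -1}, {"dp": [0, 0, 0.5], "angular": [0, 0, 0], "gripper": -1}, {"dp": [0, 0, 0.5], "angular": [0, 0, 0], "gripper": -1}])

```text
t: 2.93
eef_pos: [0.603, -0.069, 0.0599]
tcp_rot: [-0.0, 0.766, 0.643, -0.0]
ft_force: [-2.4, 1.9, 3.7]
gripper_width: 0.0001
```

Emit:
servo_tool(targets=[{"dp": [0, 0, 0.5], "angular": [0, 0, 0], "gripper": -1}, {"dp": [0, 0, 0.5], "angular": [0, 0, 0], "gripper": -1}, {"dp": [0, 0, 0.5], "angular": [0, 0, 0], "gripper": -1}])

```text
t: 3.18
eef_pos: [0.603, -0.0689, 0.0597]
tcp_rot: [0.0, 0.766, 0.643, 0.0]
ft_force: [-2.8, 0.8, 7.6]
gripper_width: -0.0
```

Emit:
servo_tool(targets=[{"dp": [0, 0, 0.5], "angular": [0, 0, 0], "gripper": -1}, {"dp": [0, 0, 0.5], "angular": [0, 0, 0], "gripper": -1}, {"dp": [0, 0, 0.5], "angular": [0, 0, 0], "gripper": -1}])

```text
t: 3.43
eef_pos: [0.603, -0.0689, 0.0595]
tcp_rot: [0.0, 0.766, 0.643, 0.0]
ft_force: [-5.4, 1.5, 12.2]
gripper_width: 0.0003
```

```bash
cat > tilt.py <<'E'
from h import *
from plant import sensors,optics
def tilt():
    H,W=420,560; vv,uu=np.mgrid[0:H,0:W]; c0=optics.camera("side")
    Q=depth(c0,np.c_[uu.ravel(),vv.ravel()])
    x=R.from_euler("z",11,degrees=True).apply(Q-[.639,-.166,0])
    ok=(c0["z_map"].ravel()>0)&(abs(x[:,0])<.07)&(abs(x[:,1])<.105)&(Q[:,2]>.045)&(Q[:,2]<.069); T=Q[ok]
    for i in range(6):
        A=np.c_[T[:,:2],np.ones(len(T))]; co=np.linalg.lstsq(A,T[:,2],rcond=None)[0]; T=T[abs(A@co-T[:,2])<.003]
    return co,len(T),c0
if __name__=="__main__":
    s=sensors.sense(); print(s["t"],s["eef_pos"].round(4),s["ft_force"].round(2)); a,b,_=tilt(); print(a,b)
E
python3 tilt.py
```

```text
3.4333 [ 0.603  -0.0689  0.0595] [-5.36  1.48 12.21]
[ 0.04603607 -0.04632435  0.02359001] 2120
```

The foot bottomed out at fingertip z ≈ 60 mm, with tilt about 0.065 rad. That puts the foot height at roughly 6.5–8 mm. Releasing straight up.

Emit:
servo_tool(targets=[{"dp": [0, 0, -3], "angular": [0, 0, 0], "gripper": -1}, {"dp": [0, 0, -6], "angular": [0, 0, 0], "gripper": -1}, {"dp": [0, 0, -10], "angular": [0, 0, 0], "gripper": -1}, {"dp": [0, 0, -30], "angular": [0, 0, 0], "gripper": -1}, {"dp": [0, 0, -60], "angular": [0, 0, 0], "gripper": -1}, {"dp": [0, 0, -60], "angular": [0, 0, 0], "gripper": -1}, {"dp": [0, 0, -60], "angular": [0, 0, 0], "gripper": -1}, {"dp": [0, 0, -60], "angular": [0, 0, 0], "gripper": -1}])

```text
t: 4.15
eef_pos: [0.6027, -0.069, 0.1184]
tcp_rot: [-0.0, 0.766, 0.643, -0.0]
ft_force: [0.6, -0.5, -1.4]
gripper_width: -0.0002
```

```bash
cat > meas.py <<'E'
from tilt import *
def edges(c):
    m=mask(c,(3,120,40),(17,255,255)); m=cv2.morphologyEx(m,cv2.MORPH_CLOSE,np.ones((9,9))); m=cv2.morphologyEx(m,cv2.MORPH_OPEN,np.ones((5,5)))
    k=big(m); P=depth(c,k[:,0],True); P=P[(P[:,2]>-.003)&(P[:,2]<.025)]
    return cv2.minAreaRect((P[:,:2]*1000).astype(np.float32)),k
E
python3 - <<'E'
from meas import *
s=sensors.sense(); print(s["t"],s["eef_pos"].round(4),s["ft_force"].round(2)); print(*tilt()[:2])
c=optics.camera("wrist"); cv2.imwrite("pics/wrist3.png",c["pixels"])
print(edges(c)[0]); k=big(mask(c,(20,140,80),(32,255,255))); ce=np.array(cv2.minEnclosingCircle(k)[0]); print(plane(c,ce,.066,True))
E
```

```text
4.15 [ 0.6027 -0.069   0.1184] [ 0.58 -0.5  -1.4 ]
[ 0.00245569 -0.00552913  0.05839463] 2055
((511.97979736328125, -45.461181640625), (89.62698364257812, 89.9400405883789), 80.05559539794922)
[[ 0.60271727 -0.06860002  0.066     ]]
```

View pics/wrist3.png

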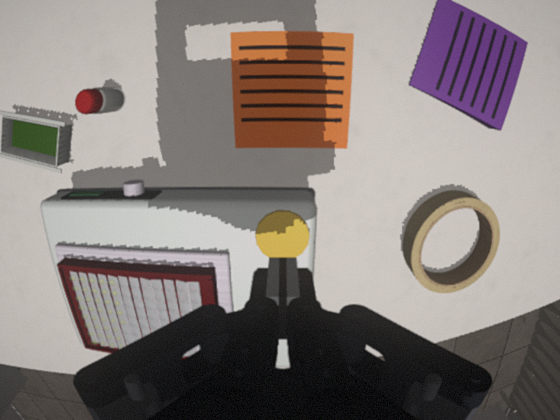

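The shaker is level again with the fingers clear. Before going down behind the wedge's tail, I'm checking that the look-alikes leave room there.

```bash
python3 - <<'E'
from h import *
c=dict(np.load("wrist0.npz"))
for nm,lo,hi in(("blue",(100,120,50),(125,255,255)),("purple",(130,80,40),(160,255,255))):
    m=cv2.morphologyEx(mask(c,lo,hi),cv2.MORPH_CLOSE,np.ones((9,9)))
    for k in cv2.findContours(m,0,1)[0]:
        if cv2.contourArea(k)>800:
            P=plane(c,cv2.approxPolyDP(k,5,True)[:,0],.01,True); d=P[:,:2]-[.438,-.0325]
            print(nm,P[:,:2].round(3).tolist(),"tool",np.c_[d@[.174,.985],d@[.985,-.174]].round(3).tolist())
E
```

```text
blue [[0.356, -0.055], [0.277, -0.115], [0.342, -0.172], [0.408, -0.119]] tool [[-0.036, -0.077], [-0.109, -0.144], [-0.154, -0.07], [-0.09, -0.014]]
purple [[0.355, 0.107], [0.291, 0.036], [0.363, -0.017], [0.424, 0.055]] tool [[0.123, -0.106], [0.042, -0.157], [0.002, -0.076], [0.084, -0.029]]
purple [[0.483, 0.175], [0.445, 0.096], [0.519, 0.054], [0.561, 0.131]] tool [[0.212, 0.008], [0.127, -0.016], [0.1, 0.065], [0.182, 0.093]]
```

That spot is clear by at least 40 mm. Retreating, then descending behind the tail with the jaws half open.

Emit:
servo_tool(targets=[{"dp": [7, -40, 0], "angular": [0, 0, 0], "gripper": 0}, {"dp": [7, -80, 0], "angular": [0, 0, 0], "gripper": 0}, {"dp": [7, -120, 10], "angular": [0, 0, 0], "gripper": 0}, {"dp": [7, -160, 20], "angular": [0, 0, 0], "gripper": 0}, {"dp": [7, -168, 50], "angular": [0, 0, 0], "gripper": 0}, {"dp": [7, -168, 80], "angular": [0, 0, 0], "gripper": 0}, {"dp": [7, -168, 100], "angular": [0, 0, 0], "gripper": 0}, {"dp": [7, -168, 112], "angular": [0, 0, 0], "gripper": 0}, {"dp": [7, -168, 112], "angular": [0, 0, 0], "gripper": 0}, {"dp": [7, -168, 112], "angular": [0, 0, 0], "gripper": 0}])

```text
t: 5.08
eef_pos: [0.4382, -0.0328, 0.0063]
tcp_rot: [-0.001, 0.766, 0.643, -0.001]
ft_force: [-0.8, -0.6, -0.1]
gripper_width: 0.0426
```

```bash
python3 - <<'E'
from meas import *
s=sensors.sense(); print(s["t"],s["eef_pos"].round(4),s["ft_force"].round(2),s["gripper_width"])
for n in("wrist","side"):
  c=optics.camera(n); cv2.imwrite(f"pics/{n}4.png",c["pixels"])
E
```

```text
5.0833 [ 0.4382 -0.0328  0.0063] [-0.85 -0.62 -0.07] 0.04260792927833994
```

View pics/wrist4.png

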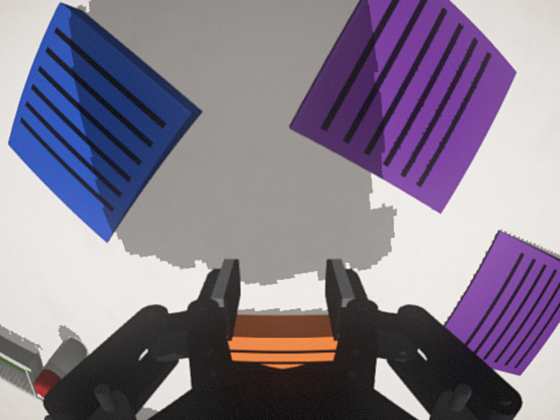

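View pics/side4.png

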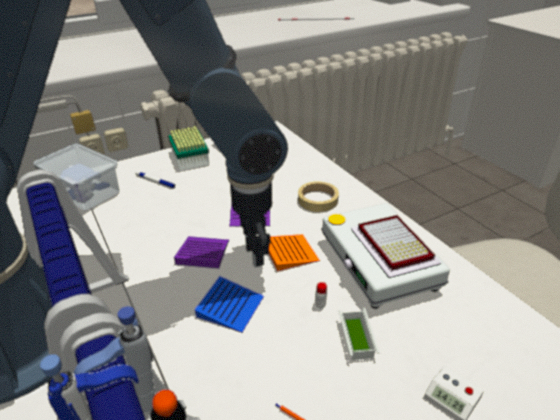

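The fingers straddle the tail's centre line, about 19 mm behind the tail face. I'll push most of the way, then go in small force-watched steps.

Emit:
servo_tool(targets=[{"dp": [0, 8, 0], "angular": [0, 0, 0], "gripper": 0}, {"dp": [0, 14, 0], "angular": [0, 0, 0], "gripper": 0}, {"dp": [0, 20, 0], "angular": [0, 0, 0], "gripper": 0}, {"dp": [0, 26, 0], "angular": [0, 0, 0], "gripper": 0}, {"dp": [0, 32, 0], "angular": [0, 0, 0], "gripper": 0}, {"dp": [0, 38, 0], "angular": [0, 0, 0], "gripper": 0}, {"dp": [0, 44, 0], "angular": [0, 0, 0], "gripper": 0}, {"dp": [0, 50, 0], "angular": [0, 0, 0], "gripper": 0}, {"dp": [0, 55, 0], "angular": [0, 0, 0], "gripper": 0}, {"dp": [0, 58, 0], "angular": [0, 0, 0], "gripper": 0}, {"dp": [0, 60, 0], "angular": [0, 0, 0], "gripper": 0}, {"dp": [0, 60, 0], "angular": [0, 0, 0], "gripper": 0}])

```text
t: 6.18
eef_pos: [0.4982, -0.0434, 0.0068]
tcp_rot: [0.0, 0.766, 0.643, 0.0]
ft_force: [0.2, -0.2, 0.3]
gripper_width: 0.0427
```

```bash
python3 - <<'E'
from meas import *
s=sensors.sense(); print(s["t"],s["eef_pos"].round(4),s["ft_force"].round(2),s["gripper_width"])
for n in("wrist","side"):
  c=optics.camera(n); cv2.imwrite(f"pics/{n}5.png",c["pixels"])
cv2.imwrite("pics/side5c.png",cv2.resize(c["pixels"][180:330,220:460],None,fx=3,fy=3,interpolation=2))
E
```

```text
6.1833 [ 0.4982 -0.0434  0.0068] [ 0.17 -0.22  0.32] 0.04273155659928463
```

View pics/side5c.png

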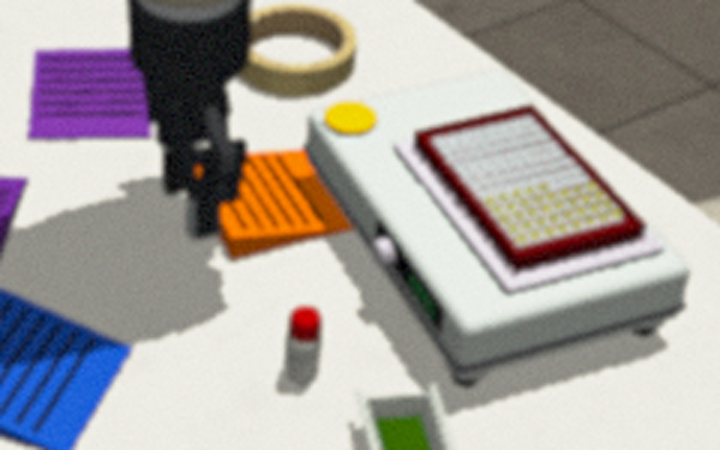

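View pics/wrist5.png

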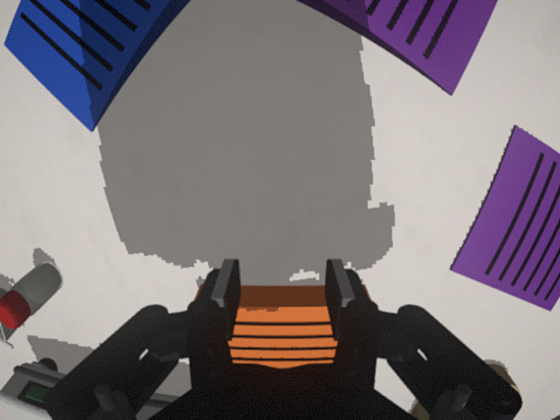

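The wedge is moving squarely, its nose now under the front edge. Continuing slowly.

Emit:
servo_tool(targets=[{"dp": [0, 3, 0], "angular": [0, 0, 0], "gripper": 0}, {"dp": [0, 6, 0], "angular": [0, 0, 0], "gripper": 0}, {"dp": [0, 9, 0], "angular": [0, 0, 0], "gripper": 0}, {"dp": [0, 12, 0], "angular": [0, 0, 0], "gripper": 0}, {"dp": [0, 13, 0], "angular": [0, 0, 0], "gripper": 0}, {"dp": [0, 14, 0], "angular": [0, 0, 0], "gripper": 0}, {"dp": [0, 14, 0], "angular": [0, 0, 0], "gripper": 0}])

```text
t: 6.87
eef_pos: [0.5118, -0.0458, 0.0068]
tcp_rot: [0.0, 0.766, 0.643, 0.0]
ft_force: [-0.2, -0.7, -0.6]
gripper_width: 0.0431
```

Emit:
servo_tool(targets=[{"dp": [0, 1, 0], "angular": [0, 0, 0], "gripper": 0}, {"dp": [0, 2, 0], "angular": [0, 0, 0], "gripper": 0}, {"dp": [0, 2, 0], "angular": [0, 0, 0], "gripper": 0}])

```text
t: 7.12
eef_pos: [0.5138, -0.0461, 0.0068]
tcp_rot: [0.0, 0.766, 0.643, 0.0]
ft_force: [-0.4, 0.9, -0.2]
gripper_width: 0.043
```

Emit:
servo_tool(targets=[{"dp": [0, 1, 0], "angular": [0, 0, 0], "gripper": 0}, {"dp": [0, 2, 0], "angular": [0, 0, 0], "gripper": 0}, {"dp": [0, 2, 0], "angular": [0, 0, 0], "gripper": 0}])

```text
t: 7.37
eef_pos: [0.5158, -0.0465, 0.0068]
tcp_rot: [0.0, 0.766, 0.643, 0.0]
ft_force: [-0.3, 0.2, -0.6]
gripper_width: 0.0424
```

```bash
python3 - <<'E'
from meas import *
s=sensors.sense(); print(s["t"],s["eef_pos"].round(4),s["ft_force"].round(2))
a,b,c=tilt();print(a,b); cv2.imwrite("pics/side6.png",cv2.resize(c["pixels"][180:330,220:460],None,fx=3,fy=3,interpolation=2))
m=mask(c,(20,140,80),(32,255,255)); k=big(m); print(plane(c,cv2.minEnclosingCircle(k)[0],.066))
E
```

```text
7.3667 [ 0.5158 -0.0465  0.0068] [-0.3   0.24 -0.63]
[ 0.00374587 -0.00650689  0.05746943] 2073
[[0.25621617 0.6660526  0.066     ]]
```

View pics/side6.png

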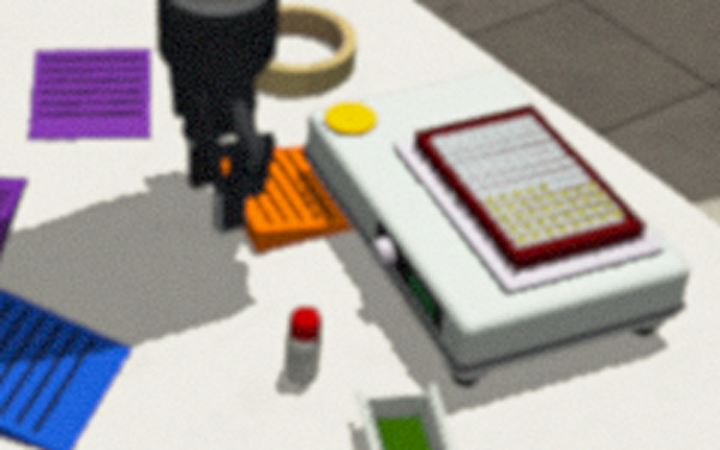

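No contact yet: the force is within noise, and the foot should be at about wedge x = 27 mm. Continuing in 1.5–2 mm steps.

Emit:
servo_tool(targets=[{"dp": [0, 1, 0], "angular": [0, 0, 0], "gripper": 0}, {"dp": [0, 2, 0], "angular": [0, 0, 0], "gripper": 0}, {"dp": [0, 2, 0], "angular": [0, 0, 0], "gripper": 0}])

```text
t: 7.67
eef_pos: [0.5177, -0.0468, 0.0068]
tcp_rot: [0.0, 0.766, 0.643, 0.0]
ft_force: [-0.1, 1.6, -0.2]
gripper_width: 0.0428
```

Emit:
servo_tool(targets=[{"dp": [0, 1, 0], "angular": [0, 0, 0], "gripper": 0}, {"dp": [0, 1.5, 0], "angular": [0, 0, 0], "gripper": 0}, {"dp": [0, 1.5, 0], "angular": [0, 0, 0], "gripper": 0}])

```text
t: 7.92
eef_pos: [0.5191, -0.0471, 0.0068]
tcp_rot: [0.0, 0.766, 0.643, 0.0]
ft_force: [-1.5, -0.7, 0.8]
gripper_width: 0.0426
```

Emit:
servo_tool(targets=[{"dp": [0, 1, 0], "angular": [0, 0, 0], "gripper": 0}, {"dp": [0, 1.5, 0], "angular": [0, 0, 0], "gripper": 0}, {"dp": [0, 1.5, 0], "angular": [0, 0, 0], "gripper": 0}])

```text
t: 8.17
eef_pos: [0.5206, -0.0473, 0.0068]
tcp_rot: [0.0, 0.766, 0.643, 0.0]
ft_force: [-0.6, 0.6, 1.2]
gripper_width: 0.0427
```

Emit:
servo_tool(targets=[{"dp": [0, 1, 0], "angular": [0, 0, 0], "gripper": 0}, {"dp": [0, 1, 0], "angular": [0, 0, 0], "gripper": 0}, {"dp": [0, 1, 0], "angular": [0, 0, 0], "gripper": 0}])

```text
t: 8.42
eef_pos: [0.5214, -0.0475, 0.0068]
tcp_rot: [-0.0, 0.766, 0.643, -0.0]
ft_force: [-1.1, 0.8, 0.6]
gripper_width: 0.0424
```

Emit:
servo_tool(targets=[{"dp": [0, 1, 0], "angular": [0, 0, 0], "gripper": 0}, {"dp": [0, 1, 0], "angular": [0, 0, 0], "gripper": 0}, {"dp": [0, 1, 0], "angular": [0, 0, 0], "gripper": 0}])

```text
t: 8.67
eef_pos: [0.5223, -0.0476, 0.0068]
tcp_rot: [-0.0, 0.766, 0.643, -0.0]
ft_force: [-2.4, 1.4, 1.2]
gripper_width: 0.043
```

Emit:
servo_tool(targets=[{"dp": [0, 1, 0], "angular": [0, 0, 0], "gripper": 0}, {"dp": [0, 1, 0], "angular": [0, 0, 0], "gripper": 0}, {"dp": [0, 1, 0], "angular": [0, 0, 0], "gripper": 0}])

```text
t: 8.92
eef_pos: [0.5232, -0.0478, 0.0067]
tcp_rot: [-0.0, 0.766, 0.643, -0.0]
ft_force: [-4.6, 1.5, 1.7]
gripper_width: 0.0429
```

Contact: the push force rises to 4.6 N over the last 2 mm. That's a firm fit, so I'll check tilt and position before backing off.

```bash
python3 - <<'E'
from meas import *
s=sensors.sense(); print(s["t"],s["eef_pos"].round(4),s["ft_force"].round(2))
a,b,c=tilt();print(a,b); cv2.imwrite("pics/side7.png",cv2.resize(c["pixels"][180:330,220:460],None,fx=3,fy=3,interpolation=2))
m=mask(c,(20,140,80),(32,255,255)); m[:200]=0;m[240:]=0;M=cv2.moments(m); print(plane(c,[M["m10"]/M["m00"],M["m01"]/M["m00"]],.066))
c=dict(np.load("side0.npz"));m=mask(c,(20,140,80),(32,255,255)); m[:200]=0;m[240:]=0;M=cv2.moments(m); print(plane(c,[M["m10"]/M["m00"],M["m01"]/M["m00"]],.066))
E
```

```text
8.9167 [ 0.5232 -0.0478  0.0067] [-4.58  1.46  1.7 ]
[ 0.00100938 -0.00445484  0.0596038 ] 2068
[[ 0.60269735 -0.07322465  0.066     ]]
[[ 0.60232624 -0.07284176  0.066     ]]
```

Emit:
servo_tool(targets=[{"dp": [0, -4, 0], "angular": [0, 0, 0], "gripper": 0}, {"dp": [0, -15, 0], "angular": [0, 0, 0], "gripper": 0}, {"dp": [0, -25, 0], "angular": [0, 0, 0], "gripper": 0}, {"dp": [0, -25, -20], "angular": [0, 0, 0], "gripper": 0}, {"dp": [0, -25, -60], "angular": [0, 0, 0], "gripper": 0}, {"dp": [0, -25, -100], "angular": [0, 0, 0], "gripper": -1}, {"dp": [0, 10, -110], "angular": [0, 0, 0], "gripper": -1}, {"dp": [0, 45, -110], "angular": [0, 0, 0], "gripper": -1}, {"dp": [0, 50, -110], "angular": [0, 0, 0], "gripper": -1}, {"dp": [0, 50, -110], "angular": [0, 0, 0], "gripper": -1}, {"dp": [0, 50, -110], "angular": [0, 0, 0], "gripper": -1}])

```text
t: 9.88
eef_pos: [0.5722, -0.0564, 0.1162]
tcp_rot: [-0.0, 0.766, 0.643, -0.0]
ft_force: [-0.1, -0.7, -0.9]
gripper_width: -0.0001
```

```bash
python3 - <<'E'
from meas import *
s=sensors.sense(); print(s["t"],s["eef_pos"].round(4),s["ft_force"].round(2))
print(*tilt()[:2])
c=optics.camera("wrist"); cv2.imwrite("pics/wrist8.png",c["pixels"])
k=big(mask(c,(20,140,80),(32,255,255))); ce=np.array(cv2.minEnclosingCircle(k)[0]); print(ce,plane(c,ce,.066,True))
r,k=edges(c); print(r)
E
```

```text
9.8833 [ 0.5722 -0.0564  0.1162] [-0.12 -0.72 -0.87]
[ 0.00239594 -0.00478478  0.05867088] 2050
[258.5 273. ] [[ 0.59645323 -0.07658953  0.066     ]]
((576.945068359375, -56.7872200012207), (89.59178161621094, 89.69937896728516), 79.93541717529297)
```

View pics/wrist8.png

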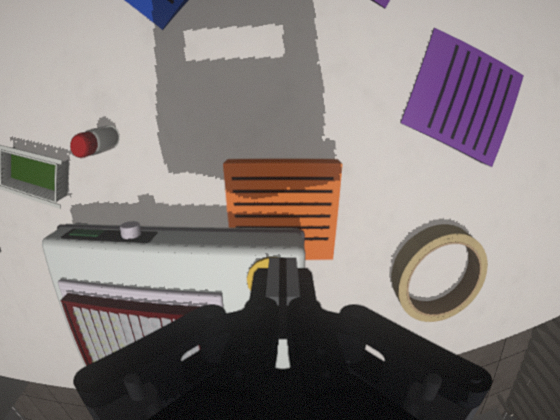

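The wedge is at about (577, -57) mm, so the foot sits around x = +20, y = +1.5 mm in its frame. The shaker hasn't shifted by more than 0.5 mm and is level. Now I'll test by pressing the pad.

Emit:
servo_tool(targets=[{"dp": [-7, 32, 0], "angular": [0, 0, 0], "gripper": -1}, {"dp": [-7, 32, 20], "angular": [0, 0, 0], "gripper": -1}, {"dp": [-7, 32, 40], "angular": [0, 0, 0], "gripper": -1}, {"dp": [-7, 32, 47], "angular": [0, 0, 0], "gripper": -1}, {"dp": [-7, 32, 49], "angular": [0, 0, 0], "gripper": -1}, {"dp": [-7, 32, 50], "angular": [0, 0, 0], "gripper": -1}, {"dp": [-7, 32, 50.5], "angular": [0, 0, 0], "gripper": -1}, {"dp": [-7, 32, 50.5], "angular": [0, 0, 0], "gripper": -1}])

```text
t: 10.65
eef_pos: [0.6033, -0.069, 0.0673]
tcp_rot: [0.001, 0.766, 0.643, 0.0]
ft_force: [0.4, 0.1, 0.2]
gripper_width: 0.0002
```

```bash
python3 tilt.py
```

```text
10.65 [ 0.6033 -0.069   0.0673] [0.36 0.11 0.18]
[ 0.00209342 -0.00516002  0.05884807] 2053
```

Emit:
servo_tool(targets=[{"dp": [0, 0, 0.5], "angular": [0, 0, 0], "gripper": -1}, {"dp": [0, 0, 1], "angular": [0, 0, 0], "gripper": -1}, {"dp": [0, 0, 1], "angular": [0, 0, 0], "gripper": -1}])

```text
t: 10.95
eef_pos: [0.6032, -0.069, 0.0656]
tcp_rot: [0.0, 0.766, 0.643, 0.0]
ft_force: [-0.5, 0.6, 3.0]
gripper_width: 0.0
```

Emit:
servo_tool(targets=[{"dp": [0, 0, 0.5], "angular": [0, 0, 0], "gripper": -1}, {"dp": [0, 0, 0.5], "angular": [0, 0, 0], "gripper": -1}, {"dp": [0, 0, 0.5], "angular": [0, 0, 0], "gripper": -1}])

```text
t: 11.2
eef_pos: [0.6032, -0.069, 0.0655]
tcp_rot: [0.0, 0.766, 0.643, 0.0]
ft_force: [-2.7, -0.1, 6.9]
gripper_width: 0.0002
```

Emit:
servo_tool(targets=[{"dp": [0, 0, 0.5], "angular": [0, 0, 0], "gripper": -1}, {"dp": [0, 0, 0.5], "angular": [0, 0, 0], "gripper": -1}, {"dp": [0, 0, 0.5], "angular": [0, 0, 0], "gripper": -1}])

```text
t: 11.45
eef_pos: [0.6032, -0.069, 0.0654]
tcp_rot: [0.0, 0.766, 0.643, 0.0]
ft_force: [-4.0, -0.3, 11.5]
gripper_width: -0.0004
```

It's firm: z moves only 0.1–0.2 mm as the force climbs to 11.5 N. Holding, then a last check.

Emit:
servo_tool(targets=[{"dp": [0, 0, 0], "angular": [0, 0, 0], "gripper": -1}, {"dp": [0, 0, 0], "angular": [0, 0, 0], "gripper": -1}, {"dp": [0, 0, 0], "angular": [0, 0, 0], "gripper": -1}, {"dp": [0, 0, 0], "angular": [0, 0, 0], "gripper": -1}, {"dp": [0, 0, 0], "angular": [0, 0, 0], "gripper": -1}, {"dp": [0, 0, 0], "angular": [0, 0, 0], "gripper": -1}])

```text
t: 11.95
eef_pos: [0.6032, -0.069, 0.0654]
tcp_rot: [0.0, 0.766, 0.643, 0.0]
ft_force: [-5.1, 0.4, 11.2]
gripper_width: 0.0
```

```bash
python3 - <<'E'
from meas import *
s=sensors.sense(); print(s["t"],s["eef_pos"].round(4),s["ft_force"].round(2))
a,b,c=tilt();print(a,b); cv2.imwrite("pics/side9.png",cv2.resize(c["pixels"][180:330,220:460],None,fx=3,fy=3,interpolation=2))
c=optics.camera("wrist"); print(edges(c)[0])
E
```

```text
11.95 [ 0.6032 -0.069   0.0654] [-5.13  0.36 11.2 ]
[ 0.00409873 -0.00699717  0.05717155] 2045
((577.1844482421875, -57.8597412109375), (91.92236328125, 90.42030334472656), 80.04988861083984)
```

View pics/side9.png

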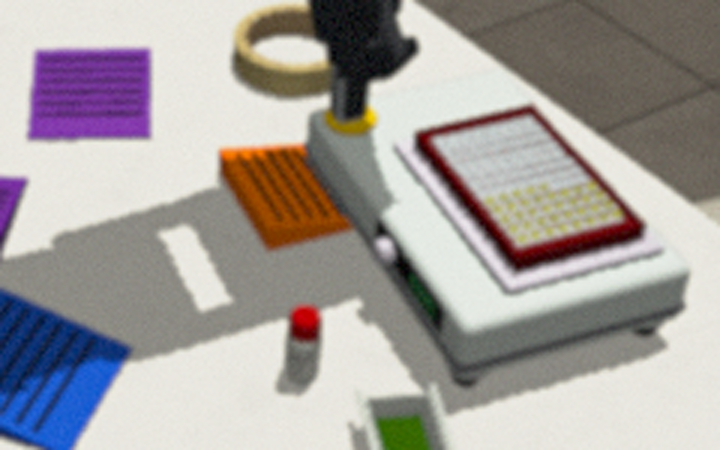

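The shaker is level: the tilt estimate matches the unpressed baseline to about 0.002 rad. The fingers are on the pad only, and the wedge is in place.

```bash
python3 -c "
from plant import order,sensors
print(order.close_job()); print(sensors.sense()['ft_force'])"
```

```text
the job is handed in; nothing more can be done
None
the job is handed in; nothing more can be done
```

The orange wedge is under the short foot, and I handed the job in at about 12 s with the fingers still pressing the yellow pad. No verdict was reported.

- **First press:** The pad sank about 6 mm and the shaker tilted about 0.065 rad before the foot met the table. After I let go it stood level again.
- **Wedge:** I pushed the tail with the half-open fingers, straight along its axis. I stopped when the push force rose to about 4.6 N, which showed the foot was on the slope. The foot sits at about x = +20 mm, y = +1.5 mm in the wedge's frame.
- **Last checks:**
  - **Press:** The pad held firm at about 11 N, and the fingertips moved only about 0.2 mm as the force rose from 3 to 11 N.
  - **Level:** Tilt was within about 0.002 rad of the unpressed reading.
  - **Position:** Before the final press, the pad was within about 0.5 mm of where it started in the side view. In the last side view the vial, trough and tape roll looked undisturbed; I did not measure them.
- **Disagreements:**
  - **Camera offset:** The side and wrist cameras differed by about 5 mm in y, so I averaged them for the first move.
  - **Pad reading:** One wrist reading of the pad was off by about 10 mm because the fingers partly covered it, and I ignored it.
  - **Foot load:** I could not measure the force of the foot on the wedge directly; I inferred it from the push and press forces.

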